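# Snap the ball case shut all round

## Task

The ball case on the bench is closed but not snapped: the four blue clip flaps round its lid still stand up. With your fingertips, press each flap down until it clicks shut and lies flush with the lid, in any order, without crushing the case. Do not grip, lift or shift the case, leave the other things where they are, and finish clear of everything.

Things in the scene. Friction and masses are not known exactly. Their poses are not given: they have to be found in the camera images.
- case: ball case, 152 mm square, lid top 60 mm above its underside: grey tub, black lid corners and frame, 90 mm clear window with two orange balls inside. Loose, about 0.7 kg, standing on the bench, yaw varies. Origin: centre of its underside; x and y run square to its sides, z up. It cracks if the fingers push on it with more than 60 N
- flap_a (a joint): angle (rad) of the blue clip flap on the case's +x side: 0 standing fully open, grows as it is pressed down, 0.28 clicked shut against a hard stop. A tight snap fit: it resists with about 6 N at the white patch all the way down and stays at whatever angle it is left, so it must be pressed until it meets the stop. Starts anywhere from 0 to 0.1
- flap_b (a joint): the same as flap_a, for the flap on the case's +y side
- flap_c (a joint): the same as flap_a, for the flap on the case's -x side
- flap_d (a joint): the same as flap_a, for the flap on the case's -y side
- flap_a_press (a point): centre of the white press patch (12 x 30 mm) on flap_a's top face, 21 mm outward of its hinge; 4 to 6 mm above the lid top at the start, level with it (60 mm above the bench) when shut. Each flap is 30 mm wide, 90 mm along the side, 4 mm thick, hinged 47 mm from the case centre; its outer edge stands 5 to 8 mm above the lid top at the start and is flush when shut
- flap_b_press (a point): the same on flap_b
- flap_c_press (a point): the same on flap_c
- flap_d_press (a point): the same on flap_d
- cork: loose square cork sanding block, 70 x 70 x 35 mm, origin at the centre of its underside; leave alone
- weight: loose squat brass bench weight, 56 mm diameter, 50 mm high, origin at the centre of its underside; leave alone
- roller: loose hand roller: chrome steel drum 36 mm in diameter and 100 mm long, lying along its own y, with a wooden handle reaching 150 mm to its own -x; 36 mm high, origin on the bench under the drum's centre; leave alone
- clamp: fixed black C-clamp with a red screw handle, gripping a walnut paddle flat; 165 mm high, 125 mm deep (its own y from -20 to +105 mm), paddle reaching 203 mm to its own +x; origin on the bench under the screw; leave alone

How it is judged:
By the outcome, as a careful person would: the job done as asked, in the order asked, and still so for the second after the job is handed in, with the robot touching nothing.
It also fails if it takes over 54 s, if anything falls off the work surface, if the arm or the gripper's body presses on something with over 40 N, if the wrist force passes 120 N, or if a joint passes its speed limit or range.

## Robot

A 6-joint arm with a two-finger parallel gripper is mounted at the origin on the work surface. World frame = base frame: x ahead of the robot, y to its left, z up, the work surface at z = 0. Lengths are in m, angles in rad, forces in N, time in s.
With the tool pointing down it reaches from about 0.4 to 0.825 m from the base axis. Payload 7 kg.
Tool frame: the origin (TCP) lies midway between the tips of the shut fingers; the grasp point (between the pads) lies 19 mm behind it (env.grip_point_offset is the distance from the TCP to the grasp point, in m); z points along the fingers, y is the line along which they close (so a half turn about z gives the same grasp; the last joint's range is limited). The gripper opens to 85 mm and grips with 20 to 120 N. Pads are 22 mm wide; open, the fingers measure 114 mm over their backs; the gripper's body (76 mm by 85 mm) begins 54 mm behind the grasp point. The pads swing forward as they close: fully open they stand 13 mm farther back than shut.
Start: joints at [1.62, 0.359, 0.012, 0, -1.224, -0.288], TCP at [0.16, 0.656, 0.231] pointing down, gripper open.
Joint ranges: [-3.07, 3.07], [-1.43, 2.12], [-1.02, 1.25], [-3.03, 1.67], [-3.05, -0], [-3.03, 3.03]. Speed limits (rad/s): [2.39, 2.39, 3.01, 3.14, 3.14, 3.14].

## Interface

Orientations are given as a 3x3 rotation matrix whose columns are the frame's x, y, z axes.
In Python, from cell import env gives the robot as it stands.
- The arm moves only by the tool arm_command, never from a script. Its arguments are lists of equal length, an entry for each row: "dr": the turn, a rotation vector about the tool's x, y, z in rad, a list of three; "offset": the shift along the tool's x, y, z in mm, a list of three; "gripper": the finger opening in mm, from 0 to 85.4. A call has exactly 5 rows; each row shifts and turns the commanded pose from where the row before left it, along the tool's axes as they then stand; what a row does not reach is not made up. A row lasts 1/10 s, in which the tool goes at most 50 mm and 8.59 degrees, less where a joint would pass 70% of its speed; a pose out of reach is approached as far as the arm can. A call with a gripper value outside its range is refused whole. The fingers move at their own pace and stop on an object; "force" is the grip in N (left out, the last holds). Time passes only in rows, so rows that do not move let the fingers close, or fill a call up. It gives the time, the measured TCP pose, the force, the opening and the grip force at its end, in the units of the state.
- env.get_state(): the state, without advancing time (a new reading comes with each control period).
- env.camera(name): name is "scene" or "top"; returns a dict with "image" (384x512x3 uint8, blue, green, red), "z_map" (384x512 float32, m along the optical axis (not along the pixel's ray), 0 where there is no reading), "mtx" (3x3 intrinsics, pixels), "k1" (the pictures are not rectified: a ray, as slopes to the right and down, at radius r is drawn at 1 + k1 r^2 times it, then the intrinsics apply), "position" and "orientation" of the camera in the world. Camera axes: x right, y up, looking along -z (the intrinsics and any distortion apply to the point x, -y, -z); pixel columns grow to the right and rows downward; lengths in m; the calibration is good to about 2 mm. A picture is of the moment at which its call begins.
- env.close_job(): hands the job in; it is judged then, once.
The state is a dict: "time_s": time; "q": joint angles; "dq": joint speeds; "joint_efforts": joint torques, N m; "position": TCP position; "eef_rot": TCP orientation; "wrist_force": force on the tool from outside, world axes, zero at the start; "ft_torque": the same for the moment, N m; "width": finger opening in m; "grip_force": force on a finger pad.
Only numpy, scipy, OpenCV 4.12 (cv2) and the standard library are available. Lean on these libraries where they do the work, as an engineer would, in place of code of your own. Each camera call takes 0.05 s, during which the arm holds its last target. There are 200 camera calls.

## Working session

There is one attempt and no reset: what is moved stays moved. The work goes in short steps, Python scripts to look and compute and a tool call to move; the robot and the scene stay as the last step left them, time stands still between calls to the robot, and variables do not carry over. Pictures are saved under pics/ and viewed, at most 10 in all, crops included, and the job is handed in when it is done.

Besides the shell and the picture viewer there is one more tool, called in YAML: its name, and indented under it one key for each argument. arm_command: Moves the arm, as the interface text tells. Its arguments: {"type":"object","properties":{"dr":{"type":"array"},"offset":{"type":"array"},"gripper":{"type":"array"},"force":{"type":"number"}},"required":["dr","offset","gripper"]}

```bash
mkdir -p pics; cat > h.py <<'E'
import numpy as np, cv2
from cell import env
def world(c,pts,z=None):
    """pixels -> world: by z_map if z None, else ray onto plane z"""
    K,k1,R,P=c["mtx"],c["k1"],np.array(c["orientation"]),np.array(c["position"]); out=[]
    for u,v in pts:
        s=cv2.undistortPoints(np.array([[[u,v]]],float),K,np.array([k1,0,0,0,0.]))[0,0]
        d=R@np.array([s[0],-s[1],-1.])
        t=c["z_map"][int(round(v)),int(round(u))] if z is None else (z-P[2])/d[2]
        out.append(P+t*d)
    return np.array(out)
E
python3 - <<'E'
from h import *
s=env.get_state(); print(s)
for n in("top","scene"):
    c=env.camera(n); cv2.imwrite(f"pics/{n}1.png",c["image"]); np.save(f"pics/{n}.npy",c,allow_pickle=True)
    print(n,c["position"],c["k1"],c["mtx"].tolist() if hasattr(c["mtx"],'tolist') else c["mtx"],np.round(c["orientation"],3).tolist())
E
```

```text
{'time_s': 0.0, 'q': array([ 1.62007692e+00,  3.59399374e-01,  1.10751702e-02, -3.21565731e-04,
       -1.22408221e+00, -2.88091668e-01]), 'dq': array([-1.12908265e-05,  1.41118962e-03, -6.85786974e-04,  2.27056055e-04,
        9.15771428e-04, -5.60067561e-04]), 'joint_efforts': array([-1.07954012e-03, -5.83321345e+01,  2.93432128e+01,  6.93652242e+00,
       -5.86648835e-03, -5.53056864e-06]), 'position': array([0.15959619, 0.65538433, 0.23036784]), 'eef_rot': array([[ 9.71594007e-01, -2.36653829e-01, -2.22750409e-04],
       [-2.36653875e-01, -9.71592666e-01, -1.62301484e-03],
       [ 1.67670014e-04,  1.62962624e-03, -9.99998658e-01]]), 'wrist_force': array([-0.42068381, -0.50260343,  0.45491012]), 'ft_torque': array([ 0.01760198,  0.00602535, -0.00451749]), 'grip_force': 0.0, 'width': 0.08533550494426655}
top [0.49682022 0.14542758 1.23330803] -0.09376281017887328 [[443.4601559343509, 0.0, 254.30400105470162], [0.0, 443.4601559343509, 187.3261891856437], [0.0, 0.0, 1.0]] [[-0.026, 0.995, -0.095], [-1.0, -0.027, -0.003], [-0.005, 0.095, 0.995]]
scene [ 1.38330327 -0.04263445  0.82861856] -0.13357438141372183 [[428.06692126029196, 0.0, 252.76510989823169], [0.0, 428.06692126029196, 197.18747661413596], [0.0, 0.0, 1.0]] [[0.239, -0.651, 0.721], [0.971, 0.161, -0.177], [-0.001, 0.742, 0.671]]
```

View pics/top1.png

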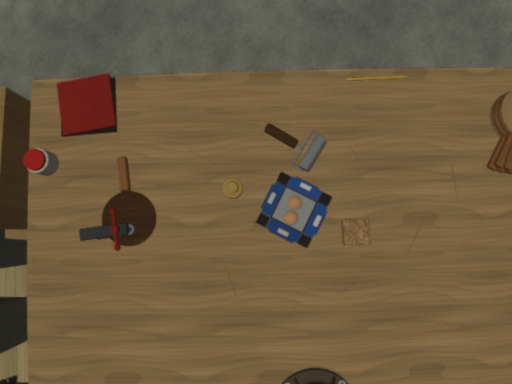

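View pics/scene1.png

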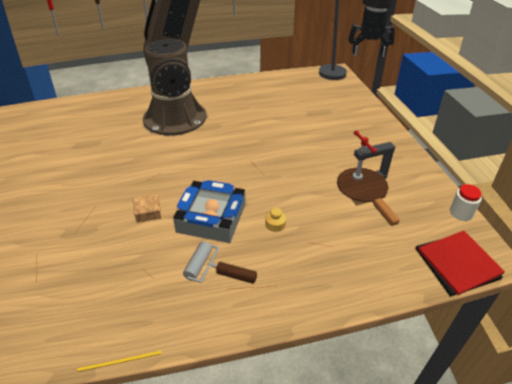

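The top view shows the case centred near (294,209), with its white patches at about (306,186), (271,198), (283,233) and (321,211). The weight is at (232,188), the roller at (310,150) and the cork at (356,232). In the scene view the case is near (211,208), and the arm is not blocking it in either picture.

```bash
cat > m.py <<'E'
from h import *
def patches(c):
    h=cv2.cvtColor(c["image"],cv2.COLOR_BGR2HSV)
    b=cv2.inRange(h,(105,150,40),(125,255,255))
    return h,b
def measure(c,roi,z=0.0645):
    x0,y0,x1,y1=roi; h,b=patches(c); m=np.zeros_like(b); m[y0:y1,x0:x1]=b[y0:y1,x0:x1]
    n,lab,st,ce=cv2.connectedComponentsWithStats(cv2.morphologyEx(m,cv2.MORPH_CLOSE,np.ones((5,5))))
    res=[]
    hull=cv2.convexHull(cv2.findNonZero(m)); hm=cv2.fillConvexPoly(np.zeros_like(m),hull,255)
    w=cv2.inRange(h,(0,0,130),(180,70,255))&hm
    n,lab,st,ce=cv2.connectedComponentsWithStats(w)
    for i in range(1,n):
        if st[i,4]>12: res.append((st[i,4],ce[i].round(1),world(c,[ce[i]],z)[0].round(4)))
    return res
E
python3 - <<'E'
from m import *
for n,roi in(("top",(250,165,340,250)),("scene",(165,170,255,245))):
    c=np.load(f"pics/{n}.npy",allow_pickle=True).item()
    print(n); [print(*r) for r in measure(c,roi)]
    x0,y0,x1,y1=roi
    cv2.imwrite(f"pics/{n}crop.png",cv2.resize(c["image"][y0:y1,x0:x1],None,fx=6,fy=6))
E
```

```text
top
42 [305.  186.1] [0.6082 0.0141 0.0645]
33 [271.1 197.7] [0.5798 0.1049 0.0645]
41 [316.8 220.5] [ 0.5165 -0.0137  0.0645]
35 [282.4 231.9] [0.489  0.0778 0.0645]
scene
53 [217.3 184.4] [0.4876 0.0762 0.0645]
473 [208.7 202. ] [0.5527 0.0414 0.0645]
48 [185.7 196.5] [ 0.5165 -0.0151  0.0645]
40 [233.9 204.5] [0.5779 0.1038 0.0645]
44 [201.2 218. ] [0.6073 0.0128 0.0645]
```

View pics/topcrop.png

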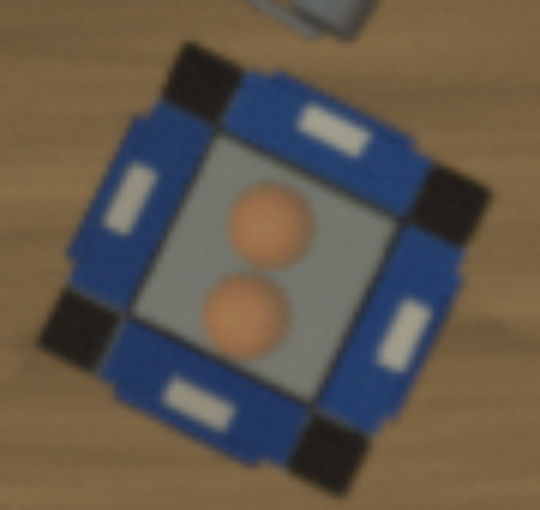

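The two views agree to about 2 mm. The case centre is near (0.548, 0.045), with its sides at -27.8°. I'll shut the fingers, line up with the case, and go over the nearest patch (0.579, 0.104) at the current height.

arm_command:
  dr:
    - [0, 0, 0.123]
    - [0, 0, 0.123]
    - [0, 0, 0]
    - [0, 0, 0]
    - [0, 0, 0]
  offset:
    - [0, 0, 0]
    - [0, 0, 0]
    - [35, 16, 0]
    - [35, 16, 0]
    - [35, 16, 0]
  gripper: [0, 0, 0, 0, 0]
  force: 20

```text
time_s: 0.6
position: [0.2306, 0.5631, 0.2306]
eef_rot: [[0.885, -0.465, -0.0], [-0.465, -0.885, -0.001], [0.0, 0.001, -1.0]]
wrist_force: [1.4, 0.2, 1.6]
width: 0.0127
grip_force: 0.0
```

arm_command:
  dr:
    - [0, 0, 0]
    - [0, 0, 0]
    - [0, 0, 0]
    - [0, 0, 0]
    - [0, 0, 0]
  offset:
    - [35, 16, 0]
    - [35, 16, 0]
    - [35, 16, 0]
    - [35, 16, 0]
    - [35, 16, 0]
  gripper: [0, 0, 0, 0, 0]

```text
time_s: 1.1
position: [0.3483, 0.4105, 0.2311]
eef_rot: [[0.885, -0.466, -0.0], [-0.466, -0.885, -0.0], [-0.0, 0.0, -1.0]]
wrist_force: [0.2, 0.5, -0.1]
width: -0.0002
grip_force: 0.0
```

arm_command:
  dr:
    - [0, 0, 0]
    - [0, 0, 0]
    - [0, 0, 0]
    - [0, 0, 0]
    - [0, 0, 0]
  offset:
    - [35, 16, 0]
    - [35, 16, 0]
    - [35, 16, 0]
    - [35, 16, 0]
    - [35, 16, 0]
  gripper: [0, 0, 0, 0, 0]

```text
time_s: 1.6
position: [0.4658, 0.2583, 0.2312]
eef_rot: [[0.885, -0.466, -0.0], [-0.466, -0.885, -0.0], [-0.0, 0.0, -1.0]]
wrist_force: [0.3, 1.2, 0.4]
width: 0.0001
grip_force: 0.0
```

arm_command:
  dr:
    - [0, 0, 0]
    - [0, 0, 0]
    - [0, 0, 0]
    - [0, 0, 0]
    - [0, 0, 0]
  offset:
    - [35, 16, 0]
    - [35, 16, 0]
    - [35, 16, 0]
    - [20, 10, 0]
    - [0, 0, 0]
  gripper: [0, 0, 0, 0, 0]

```text
time_s: 2.1
position: [0.5498, 0.1478, 0.2306]
eef_rot: [[0.883, -0.469, -0.001], [-0.469, -0.883, -0.001], [-0.001, 0.001, -1.0]]
wrist_force: [0.2, 0.5, 0.3]
width: 0.0002
grip_force: 0.0
```

arm_command:
  dr:
    - [0, 0, 0]
    - [0, 0, 0]
    - [0, 0, 0]
    - [0, 0, 0]
    - [0, 0, 0]
  offset:
    - [23, 12, 0]
    - [23, 13, 0]
    - [0, 0, 40]
    - [0, 0, 40]
    - [0, 0, 40]
  gripper: [0, 0, 0, 0, 0]

```text
time_s: 2.6
position: [0.5776, 0.1068, 0.1101]
eef_rot: [[0.885, -0.466, 0.001], [-0.466, -0.885, 0.001], [0.0, -0.001, -1.0]]
wrist_force: [0.1, 0.4, -0.4]
width: -0.0001
grip_force: 0.0
```

arm_command:
  dr:
    - [0, 0, 0]
    - [0, 0, 0]
    - [0, 0, 0]
    - [0, 0, 0]
    - [0, 0, 0]
  offset:
    - [0, 0, 20]
    - [0, 0, 15]
    - [0, 0, 0]
    - [0, 0, 0]
    - [0, 0, 0]
  gripper: [0, 0, 0, 0, 0]

```text
time_s: 3.1
position: [0.5785, 0.1072, 0.0774]
eef_rot: [[0.885, -0.466, 0.002], [-0.466, -0.885, 0.001], [0.001, -0.001, -1.0]]
wrist_force: [0.7, 0.2, -0.8]
width: -0.0002
grip_force: 0.0
```

```bash
python3 - <<'E'
from m import *
c=env.camera("scene"); cv2.imwrite("pics/s2.png",cv2.resize(c["image"][100:250,130:290],None,fx=5,fy=4*1.0))
s=env.get_state(); print(s["position"],s["wrist_force"])
E
```

```text
[0.57858229 0.10715362 0.07754492] [ 0.22356496 -0.73230869 -0.62162253]
```

View pics/s2.png

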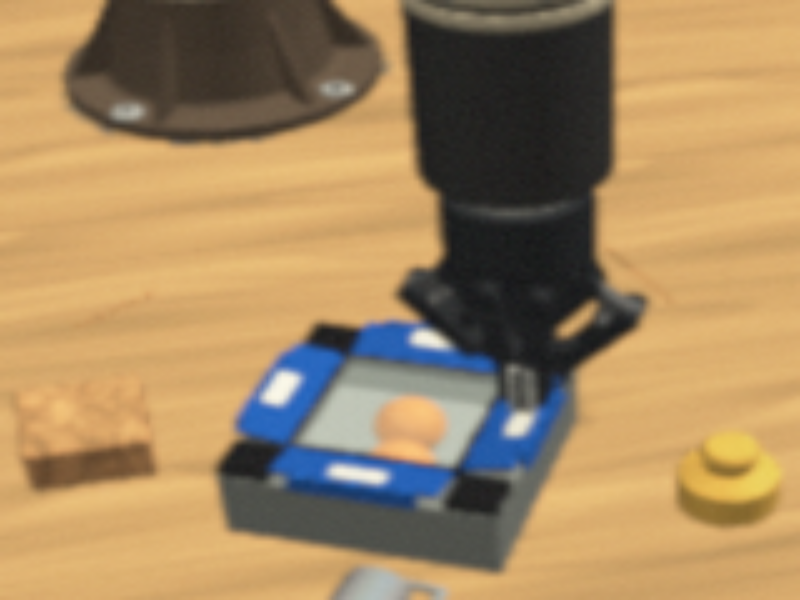

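The shut fingertips are about 15 mm above the +y-side patch (crop pixel ~(520,420)), on the right spot. I'll press slowly and watch the force.

arm_command:
  dr:
    - [0, 0, 0]
    - [0, 0, 0]
    - [0, 0, 0]
    - [0, 0, 0]
    - [0, 0, 0]
  offset:
    - [0, 2, 3]
    - [0, 0, 3]
    - [0, 0, 3]
    - [0, 0, 3]
    - [0, 0, 1]
  gripper: [0, 0, 0, 0, 0]

```text
time_s: 3.65
position: [0.5775, 0.1053, 0.0635]
eef_rot: [[0.885, -0.466, 0.001], [-0.466, -0.885, 0.001], [0.001, -0.001, -1.0]]
wrist_force: [-1.4, 2.7, 5.3]
width: 0.0003
grip_force: 2.4
```

arm_command:
  dr:
    - [0, 0, 0]
    - [0, 0, 0]
    - [0, 0, 0]
    - [0, 0, 0]
    - [0, 0, 0]
  offset:
    - [0, 0, 1]
    - [0, 0, 1]
    - [0, 0, 1]
    - [0, 0, 0]
    - [0, 0, 0]
  gripper: [0, 0, 0, 0, 0]

```text
time_s: 4.15
position: [0.5777, 0.1053, 0.0607]
eef_rot: [[0.885, -0.466, 0.001], [-0.466, -0.885, 0.001], [0.001, -0.001, -1.0]]
wrist_force: [0.8, 3.6, 2.9]
width: -0.0002
grip_force: 2.0
```

arm_command:
  dr:
    - [0, 0, 0]
    - [0, 0, 0]
    - [0, 0, 0]
    - [0, 0, 0]
    - [0, 0, 0]
  offset:
    - [0, 0, 0.5]
    - [0, 0, 0.5]
    - [0, 0, 0]
    - [0, 0, 0]
    - [0, 0, 0]
  gripper: [0, 0, 0, 0, 0]

```text
time_s: 4.65
position: [0.5777, 0.1053, 0.06]
eef_rot: [[0.885, -0.466, 0.002], [-0.466, -0.885, 0.001], [0.001, -0.001, -1.0]]
wrist_force: [-0.1, 3.0, 8.8]
width: 0.0
grip_force: 3.8
```

arm_command:
  dr:
    - [0, 0, 0]
    - [0, 0, 0]
    - [0, 0, 0]
    - [0, 0, 0]
    - [0, 0, 0]
  offset:
    - [0, 0, 0.5]
    - [0, 0, 0]
    - [0, 0, 0.5]
    - [0, 0, 0]
    - [0, 0, 0]
  gripper: [0, 0, 0, 0, 0]

```text
time_s: 5.15
position: [0.5778, 0.1053, 0.0599]
eef_rot: [[0.885, -0.465, 0.002], [-0.465, -0.885, 0.001], [0.001, -0.002, -1.0]]
wrist_force: [-3.1, 3.6, 15.7]
width: -0.0002
grip_force: 7.5
```

arm_command:
  dr:
    - [0, 0, 0]
    - [0, 0, 0]
    - [0, 0, 0]
    - [0, 0, 0]
    - [0, 0, 0]
  offset:
    - [0, 0, 1]
    - [0, 0, 0.5]
    - [0, 0, 0]
    - [0, 0, 0]
    - [0, 0, 0]
  gripper: [0, 0, 0, 0, 0]

```text
time_s: 5.65
position: [0.5778, 0.1053, 0.0597]
eef_rot: [[0.885, -0.465, 0.003], [-0.465, -0.885, 0.001], [0.002, -0.002, -1.0]]
wrist_force: [-8.5, 3.9, 25.4]
width: -0.0002
grip_force: 13.1
```

Flap on +y side is on its stop (25 N at z = 59.7 mm). Next is the +x-side flap.

arm_command:
  dr:
    - [0, 0, 0]
    - [0, 0, 0]
    - [0, 0, 0]
    - [0, 0, 0]
    - [0, 0, 0]
  offset:
    - [0, 0, -15]
    - [0, 0, -17]
    - [23, 22, 0]
    - [23, 22, 0]
    - [23, 23, 0]
  gripper: [0, 0, 0, 0, 0]

```text
time_s: 6.15
position: [0.6061, 0.0121, 0.0883]
eef_rot: [[0.885, -0.466, -0.002], [-0.466, -0.885, -0.001], [-0.001, 0.001, -1.0]]
wrist_force: [0.6, 0.1, 0.2]
width: 0.0002
grip_force: 0.0
```

arm_command:
  dr:
    - [0, 0, 0]
    - [0, 0, 0]
    - [0, 0, 0]
    - [0, 0, 0]
    - [0, 0, 0]
  offset:
    - [0, 0, 0]
    - [0, 0, 6]
    - [0, 0, 6]
    - [0, 0, 0]
    - [0, 0, 0]
  gripper: [0, 0, 0, 0, 0]

```text
time_s: 6.65
position: [0.6064, 0.014, 0.0763]
eef_rot: [[0.885, -0.465, -0.001], [-0.465, -0.885, -0.0], [-0.001, 0.001, -1.0]]
wrist_force: [-0.6, 0.1, 0.8]
width: -0.0003
grip_force: 0.0
```

arm_command:
  dr:
    - [0, 0, 0]
    - [0, 0, 0]
    - [0, 0, 0]
    - [0, 0, 0]
    - [0, 0, 0]
  offset:
    - [2, 0, 3]
    - [0, 0, 3]
    - [0, 0, 3]
    - [0, 0, 2]
    - [0, 0, 1]
  gripper: [0, 0, 0, 0, 0]

```text
time_s: 7.15
position: [0.6087, 0.0125, 0.0649]
eef_rot: [[0.885, -0.466, 0.0], [-0.466, -0.885, -0.0], [0.0, 0.0, -1.0]]
wrist_force: [-2.1, 0.5, 4.8]
width: -0.0004
grip_force: 2.0
```

arm_command:
  dr:
    - [0, 0, 0]
    - [0, 0, 0]
    - [0, 0, 0]
    - [0, 0, 0]
    - [0, 0, 0]
  offset:
    - [0, 0, 1]
    - [0, 0, 1]
    - [0, 0, 1]
    - [0, 0, 1]
    - [0, 0, 0]
  gripper: [0, 0, 0, 0, 0]

```text
time_s: 7.65
position: [0.6091, 0.0123, 0.061]
eef_rot: [[0.885, -0.466, 0.001], [-0.466, -0.885, -0.0], [0.001, -0.0, -1.0]]
wrist_force: [1.2, -2.6, 3.8]
width: -0.0003
grip_force: 1.8
```

arm_command:
  dr:
    - [0, 0, 0]
    - [0, 0, 0]
    - [0, 0, 0]
    - [0, 0, 0]
    - [0, 0, 0]
  offset:
    - [0, 0, 0.5]
    - [0, 0, 0.5]
    - [0, 0, 0.5]
    - [0, 0, 0]
    - [0, 0, 0]
  gripper: [0, 0, 0, 0, 0]

```text
time_s: 8.15
position: [0.6091, 0.0124, 0.06]
eef_rot: [[0.885, -0.466, 0.001], [-0.466, -0.885, -0.0], [0.001, -0.0, -1.0]]
wrist_force: [1.2, -3.2, 7.6]
width: 0.0
grip_force: 4.2
```

arm_command:
  dr:
    - [0, 0, 0]
    - [0, 0, 0]
    - [0, 0, 0]
    - [0, 0, 0]
    - [0, 0, 0]
  offset:
    - [0, 0, 0.5]
    - [0, 0, 0.5]
    - [0, 0, 0.5]
    - [0, 0, 0.5]
    - [0, 0, 0]
  gripper: [0, 0, 0, 0, 0]

```text
time_s: 8.65
position: [0.6092, 0.0124, 0.0597]
eef_rot: [[0.885, -0.465, 0.002], [-0.465, -0.885, -0.0], [0.002, -0.001, -1.0]]
wrist_force: [-5.0, -2.5, 22.3]
width: 0.0001
grip_force: 11.2
```

arm_command:
  dr:
    - [0, 0, 0]
    - [0, 0, 0]
    - [0, 0, 0]
    - [0, 0, 0]
    - [0, 0, 0]
  offset:
    - [0, 0, 0.5]
    - [0, 0, 0]
    - [0, 0, 0]
    - [0, 0, 0]
    - [0, 0, 0]
  gripper: [0, 0, 0, 0, 0]

```text
time_s: 9.15
position: [0.6092, 0.0124, 0.0597]
eef_rot: [[0.885, -0.465, 0.002], [-0.465, -0.885, -0.0], [0.002, -0.001, -1.0]]
wrist_force: [-5.7, -2.2, 25.9]
width: 0.0002
grip_force: 12.9
```

Second flap is on its stop. Next is the -y-side flap.

arm_command:
  dr:
    - [0, 0, 0]
    - [0, 0, 0]
    - [0, 0, 0]
    - [0, 0, 0]
    - [0, 0, 0]
  offset:
    - [0, 0, -15]
    - [0, 0, -17]
    - [-23, 22, 0]
    - [-23, 22, 0]
    - [-23, 23, 0]
  gripper: [0, 0, 0, 0, 0]

```text
time_s: 9.65
position: [0.5142, -0.0146, 0.0878]
eef_rot: [[0.885, -0.466, -0.002], [-0.466, -0.885, 0.0], [-0.002, 0.001, -1.0]]
wrist_force: [-0.3, 0.2, 0.4]
width: -0.0003
grip_force: 0.0
```

arm_command:
  dr:
    - [0, 0, 0]
    - [0, 0, 0]
    - [0, 0, 0]
    - [0, 0, 0]
    - [0, 0, 0]
  offset:
    - [0, 0, 0]
    - [0, 0, 6]
    - [0, 0, 6]
    - [0, 0, 0]
    - [0, 0, 0]
  gripper: [0, 0, 0, 0, 0]

```text
time_s: 10.15
position: [0.5165, -0.0145, 0.076]
eef_rot: [[0.885, -0.466, -0.001], [-0.466, -0.885, -0.0], [-0.001, 0.001, -1.0]]
wrist_force: [-0.5, -0.0, 0.3]
width: 0.0
grip_force: 0.0
```

arm_command:
  dr:
    - [0, 0, 0]
    - [0, 0, 0]
    - [0, 0, 0]
    - [0, 0, 0]
    - [0, 0, 0]
  offset:
    - [0, 0, 3]
    - [0, 0, 3]
    - [0, 0, 3]
    - [0, 0, 2]
    - [0, 0, 1]
  gripper: [0, 0, 0, 0, 0]

```text
time_s: 10.65
position: [0.5163, -0.0148, 0.0648]
eef_rot: [[0.885, -0.466, -0.0], [-0.466, -0.885, -0.0], [-0.0, 0.0, -1.0]]
wrist_force: [-0.0, -0.1, 4.5]
width: -0.0003
grip_force: 2.3
```

arm_command:
  dr:
    - [0, 0, 0]
    - [0, 0, 0]
    - [0, 0, 0]
    - [0, 0, 0]
    - [0, 0, 0]
  offset:
    - [0, 0, 1]
    - [0, 0, 1]
    - [0, 0, 1]
    - [0, 0, 1]
    - [0, 0, 0]
  gripper: [0, 0, 0, 0, 0]

```text
time_s: 11.15
position: [0.516, -0.0151, 0.0609]
eef_rot: [[0.885, -0.466, -0.0], [-0.466, -0.885, -0.0], [-0.0, 0.001, -1.0]]
wrist_force: [-1.1, -2.3, 3.5]
width: -0.0001
grip_force: 1.5
```

arm_command:
  dr:
    - [0, 0, 0]
    - [0, 0, 0]
    - [0, 0, 0]
    - [0, 0, 0]
    - [0, 0, 0]
  offset:
    - [0, 0, 0.5]
    - [0, 0, 0.5]
    - [0, 0, 0.5]
    - [0, 0, 0]
    - [0, 0, 0]
  gripper: [0, 0, 0, 0, 0]

```text
time_s: 11.65
position: [0.5161, -0.015, 0.0599]
eef_rot: [[0.885, -0.466, -0.0], [-0.466, -0.885, -0.0], [0.0, 0.0, -1.0]]
wrist_force: [-4.8, -2.6, 10.5]
width: -0.0001
grip_force: 5.5
```

arm_command:
  dr:
    - [0, 0, 0]
    - [0, 0, 0]
    - [0, 0, 0]
    - [0, 0, 0]
    - [0, 0, 0]
  offset:
    - [0, 0, 0.5]
    - [0, 0, 0.5]
    - [0, 0, 0.5]
    - [0, 0, 0]
    - [0, 0, 0]
  gripper: [0, 0, 0, 0, 0]

```text
time_s: 12.15
position: [0.5162, -0.015, 0.0597]
eef_rot: [[0.885, -0.465, 0.0], [-0.465, -0.885, -0.001], [0.001, 0.0, -1.0]]
wrist_force: [-9.9, -2.2, 24.7]
width: 0.0002
grip_force: 12.5
```

Third flap is on its stop. Last is the -x-side flap.

arm_command:
  dr:
    - [0, 0, 0]
    - [0, 0, 0]
    - [0, 0, 0]
    - [0, 0, 0]
    - [0, 0, 0]
  offset:
    - [0, 0, -15]
    - [0, 0, -16]
    - [-23, -23, 0]
    - [-23, -23, 0]
    - [-22, -22, 0]
  gripper: [0, 0, 0, 0, 0]

```text
time_s: 12.65
position: [0.4878, 0.0786, 0.0889]
eef_rot: [[0.884, -0.467, 0.001], [-0.467, -0.884, 0.001], [0.0, -0.001, -1.0]]
wrist_force: [0.3, 0.1, 0.6]
width: 0.0002
grip_force: 0.0
```

arm_command:
  dr:
    - [0, 0, 0]
    - [0, 0, 0]
    - [0, 0, 0]
    - [0, 0, 0]
    - [0, 0, 0]
  offset:
    - [0, 0, 0]
    - [0, 0, 6]
    - [0, 0, 6]
    - [0, 0, 0]
    - [0, 0, 0]
  gripper: [0, 0, 0, 0, 0]

```text
time_s: 13.15
position: [0.4878, 0.0764, 0.0763]
eef_rot: [[0.884, -0.467, -0.001], [-0.467, -0.884, -0.001], [-0.001, 0.001, -1.0]]
wrist_force: [-0.1, -0.0, 0.6]
width: 0.0001
grip_force: 0.0
```

arm_command:
  dr:
    - [0, 0, 0]
    - [0, 0, 0]
    - [0, 0, 0]
    - [0, 0, 0]
    - [0, 0, 0]
  offset:
    - [0, 0, 3]
    - [0, 0, 3]
    - [0, 0, 3]
    - [0, 0, 2]
    - [0, 0, 1]
  gripper: [0, 0, 0, 0, 0]

```text
time_s: 13.65
position: [0.4877, 0.0772, 0.0648]
eef_rot: [[0.885, -0.466, -0.0], [-0.466, -0.885, -0.0], [-0.0, 0.0, -1.0]]
wrist_force: [-2.3, -0.5, 4.9]
width: -0.0003
grip_force: 2.1
```

arm_command:
  dr:
    - [0, 0, 0]
    - [0, 0, 0]
    - [0, 0, 0]
    - [0, 0, 0]
    - [0, 0, 0]
  offset:
    - [0, 0, 1]
    - [0, 0, 1]
    - [0, 0, 1]
    - [0, 0, 1]
    - [0, 0, 0]
  gripper: [0, 0, 0, 0, 0]

```text
time_s: 14.15
position: [0.4878, 0.0772, 0.0606]
eef_rot: [[0.885, -0.466, -0.0], [-0.466, -0.885, -0.0], [-0.0, 0.0, -1.0]]
wrist_force: [-0.6, -0.0, 1.4]
width: -0.0
grip_force: 0.8
```

arm_command:
  dr:
    - [0, 0, 0]
    - [0, 0, 0]
    - [0, 0, 0]
    - [0, 0, 0]
    - [0, 0, 0]
  offset:
    - [0, 0, 0.5]
    - [0, 0, 0.5]
    - [0, 0, 0.5]
    - [0, 0, 0]
    - [0, 0, 0]
  gripper: [0, 0, 0, 0, 0]

```text
time_s: 14.65
position: [0.4879, 0.0773, 0.0599]
eef_rot: [[0.885, -0.466, 0.0], [-0.466, -0.885, 0.0], [0.0, -0.0, -1.0]]
wrist_force: [-6.2, 0.4, 11.6]
width: -0.0002
grip_force: 5.9
```

arm_command:
  dr:
    - [0, 0, 0]
    - [0, 0, 0]
    - [0, 0, 0]
    - [0, 0, 0]
    - [0, 0, 0]
  offset:
    - [0, 0, 0.5]
    - [0, 0, 0.5]
    - [0, 0, 0.5]
    - [0, 0, 0]
    - [0, 0, 0]
  gripper: [0, 0, 0, 0, 0]

```text
time_s: 15.15
position: [0.4879, 0.0773, 0.0596]
eef_rot: [[0.885, -0.465, 0.001], [-0.465, -0.885, 0.0], [0.001, -0.0, -1.0]]
wrist_force: [-11.8, 1.9, 26.2]
width: -0.0003
grip_force: 13.5
```

All four are on their stops. I'll lift clear, back off away from the case, and check.

arm_command:
  dr:
    - [0, 0, 0]
    - [0, 0, 0]
    - [0, 0, 0]
    - [0, 0, 0]
    - [0, 0, 0]
  offset:
    - [0, 0, -20]
    - [0, 0, -40]
    - [0, 0, -40]
    - [0, 0, -40]
    - [0, 0, -30]
  gripper: [0, 0, 0, 0, 0]

```text
time_s: 15.65
position: [0.4887, 0.0773, 0.2305]
eef_rot: [[0.885, -0.466, 0.003], [-0.466, -0.885, 0.001], [0.002, -0.002, -1.0]]
wrist_force: [0.8, 0.6, 0.2]
width: 0.0001
grip_force: 0.0
```

arm_command:
  dr:
    - [0, 0, 0]
    - [0, 0, 0]
    - [0, 0, 0]
    - [0, 0, 0]
    - [0, 0, 0]
  offset:
    - [-20, -40, 0]
    - [-20, -40, 0]
    - [-20, -40, 0]
    - [-20, -40, 0]
    - [-20, -40, 0]
  gripper: [0, 0, 0, 0, 0]

```text
time_s: 16.15
position: [0.4926, 0.3026, 0.2277]
eef_rot: [[0.885, -0.466, 0.001], [-0.466, -0.885, 0.0], [0.0, -0.001, -1.0]]
wrist_force: [1.3, 0.0, 0.5]
width: 0.0
grip_force: 0.0
```

arm_command:
  dr:
    - [0, 0, 0]
    - [0, 0, 0]
    - [0, 0, 0]
    - [0, 0, 0]
    - [0, 0, 0]
  offset:
    - [0, 0, 0]
    - [0, 0, 0]
    - [0, 0, 0]
    - [0, 0, 0]
    - [0, 0, 0]
  gripper: [0, 0, 0, 0, 0]

```text
time_s: 16.65
position: [0.4928, 0.2998, 0.2281]
eef_rot: [[0.884, -0.467, 0.0], [-0.467, -0.884, 0.0], [0.0, -0.001, -1.0]]
wrist_force: [-0.8, 0.1, -0.0]
width: 0.0
grip_force: 0.0
```

```bash
python3 - <<'E'
from m import *
for n,roi in(("top",(250,165,340,250)),("scene",(165,170,255,245))):
    c=env.camera(n); print(n); [print(*r) for r in measure(c,roi,0.06)]
    x0,y0,x1,y1=roi
    if n=="scene": cv2.imwrite("pics/s3.png",cv2.resize(c["image"][y0-30:y1+40,x0-40:x1+40],None,fx=4,fy=4))
s=env.get_state(); print(s["position"],s["wrist_force"],s["time_s"])
E
```

```text
top
50 [305.1 186.3] [0.608  0.0134 0.06  ]
53 [270.7 197.8] [0.5799 0.1058 0.06  ]
52 [316.9 220.5] [ 0.5164 -0.0147  0.06  ]
58 [282.4 232.2] [0.4881 0.0775 0.06  ]
scene
43 [217.4 185.4] [0.4868 0.0763 0.06  ]
483 [208.7 201.9] [0.5473 0.0419 0.06  ]
43 [185.7 197.4] [ 0.5149 -0.0153  0.06  ]
47 [234.1 206.2] [0.5798 0.1037 0.06  ]
56 [201.  219.4] [0.6074 0.0121 0.06  ]
[0.4927721  0.30010506 0.22813968] [ 0.71773991 -0.40153973 -0.1401882 ] 16.75
```

View pics/s3.png

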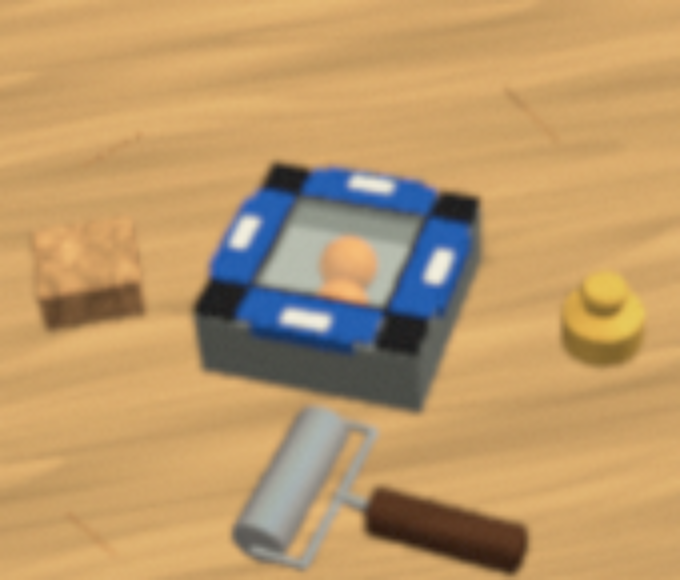

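The picture shows all four flaps (at about (372,185), (243,233), (305,320) and (438,267)) flush with the lid corners. The case has not moved, and the cork, weight and roller are undisturbed.

```bash
python3 -c "
from cell import env
print(env.close_job())"
```

```text
the job is handed in; nothing more can be done
None
```

All four flaps were pressed onto their stops (about 25 N each, under the 60 N limit) and look flush in the last pictures; the case is unmoved, the arm is clear, and the job was handed in at about 17 s.

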